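# Tighten the sunken clamp screw with the big T-handle hex key

## Task

Take the bigger of the two T-handle hex keys from the rack, put it down the guide bush of the clamp block, and turn it under light pressure until it drops fully home in the hidden screw socket. Then turn the screw clockwise until it is tight against its stop, without forcing it, and leave the key standing fully home in the screw, let go of. Leave the smaller key standing in the rack.

Things in the scene. Friction and masses are not known exactly. Their poses are not given: they have to be found in the camera images.
- big_key_grip (a point): the bigger T-handle hex key (0.28 kg), at the centre of its black cross bar. The bar is 110 mm long (along x), 18 mm wide (y), 22 mm high (z). From the middle of the bar's underside a steel hexagon shaft 110 mm long runs down, 17 mm across flats, 19.6 mm across corners; two opposite corners lie along the bar (x). The tip is 121 mm below this point. z points up along the shaft.
- big_key_tip (a point): the centre of the flat lower end of the bigger key's shaft, axes as for big_key_grip
- small_key_grip (a point): the smaller T-handle hex key, at the centre of its cross bar (85 mm long along x, 18 mm wide, 22 mm high); its shaft is 100 mm long, 12 mm across flats; its tip is 111 mm below this point. It stays in the rack.
- key_rack: wooden block fixed on the bench, 70 (x) x 200 (y) x 50 (z) mm, origin at the centre of its underside, with two round holes of 24 mm diameter, 40 mm deep, 60 mm either side of its middle along y. A key stands upright on the floor of each hole, its cross bar across the rack to within 12 degrees; either key may be in either hole.
- clamp_block: grey clamp block fixed on the bench, 100 (x) x 80 (y) x 62 (z) mm with low feet, origin at the centre of its underside, with a flared steel guide bush on top and a round steel bar (20 mm diameter, 170 mm long, along y) held in its cross bore, 34 mm up
- bush_mouth (a point): the centre of the guide bush's rim, 70 mm above the bench, axes as for clamp_block. The bush has an inner diameter of 32 mm at the rim and narrows over 8 mm to a straight upright bore of 21 mm, at the end of which sits the screw.
- screw_face (a point): the centre of the mouth of the screw's hexagon socket, 36 mm below the bush's rim on the same axis; axes as for clamp_block whatever the screw's angle. The socket is 18 mm across flats, 12 mm deep; the key enters only with its flats within about 6 degrees of the socket's (every 60 degrees). Which way the flats lie is not given: find it by feel. The point sinks with the screw on its spring.
- screw (a joint): turn of the screw in rad, growing clockwise seen from above; hard stop (tight) at 1.65, start 0.4 to 0.6 short of it. It turns against about 0.1 N m of friction and stays where left; 0.3 N m at the stop is tight enough, over 0.7 N m is forcing it. The value does not tell how the socket's flats lie.
- screw_seat: the spring seat of the screw, same origin and axes as screw_face. Pressed down, the screw yields from about 4 N, 1 N more per mm, and is solid after 6 mm. A wrong-angled key rests on its face; as the flats come into line the screw springs up over the tip and the push falls off, then the key goes on down to the socket's floor. Pushed when home, it sinks on the spring likewise.
There are look-alikes about, which are no part of the job. Leave any orange or purple look-alike of the part that bears big_key_grip alone.

How it is judged (in metres and radians):
On the way, in this order (a step that is already met when the one before it is completed fails the run):
1. the big key is fully home in the screw's socket (tip at least 9 mm below its mouth) (z of big_key_tip in the frame of screw_face below -0.009 m and horizontal distance between big_key_tip and screw_face below 0.004 m), for 0.2 s.
2. with the key home, the screw is turned tight against its stop (value of joint screw above 1.59 rad and z of big_key_tip in the frame of screw_face below -0.008 m), for 0.1 s.
At the end, for the whole second after the job is handed in: the screw is turned to within 0.07 rad of its stop, the big key stands released, upright and at rest in the screw with its tip at least 9 mm down the 12 mm deep socket, and the small key still stands in the rack (all of step 1 and value of joint screw above 1.58 rad and angle between big_key_grip's own z axis and vertical below 0.12 rad and angle between small_key_grip's own z axis and vertical below 0.35 rad and horizontal distance between small_key_grip and key_rack below 0.085 m and linear speed of big_key below 0.02 m/s); the robot touches nothing.
It fails at once if before it is in the socket, the key is pressed hard against the clamp block or its screw (more than 40 N) (z of big_key_tip in the frame of screw_face above -0.004 m and contact force between big_key and clamp_block above 40 N).
It fails at once if the screw is forced (more than 180 N, summed over the key's six corners: about 0.7 N m) (contact force between big_key and clamp_block above 180 N).
It fails at once if the small key is moved out of its place (more than 40 mm) (distance of small_key_grip from where it was at the start of the episode above 0.04 m).
It also fails if it takes over 72 s, if anything falls off the work surface, if the arm or the gripper's body presses on something with over 40 N, if the wrist force passes 120 N, or if a joint passes its speed limit or range.

## Robot

A 6-joint arm with a two-finger parallel gripper is mounted at the origin on a cart in front of the work surface, level with it; the furniture and walls round the work are solid. World frame = base frame: x ahead of the robot, y to its left, z up, the work surface at z = 0. Lengths are in mm, angles in rad, forces in N, time in s.
With the tool pointing down it reaches from about 275 to 875 mm from the base axis. Payload 12.5 kg.
Tool frame: the origin (TCP) lies at the very end of the fingers, on their centre line; the grasp point (between the pads) lies r.grasp_offset behind it (r.grasp_offset is the distance from the TCP to the grasp point, in mm); z points along the fingers, y is the line along which they close (so a half turn about z gives the same grasp; the last joint's range is limited). The gripper opens to 85 mm and grips with 20 to 120 N. Pads are 22 mm wide; open, the fingers measure 114 mm over their backs; the gripper's body (76 mm by 85 mm) begins 54 mm behind the grasp point. The pads swing forward as they close: fully open they stand 13 mm farther back than shut.
Start: joints at [1.082, 0.351, 1.652, -0, 1.139, -0.085], TCP at [216.072, 505.764, 231.29] pointing down, gripper open.
Joint ranges: [-2.75, 2.75], [-0.79, 2.1], [0.01, 2.65], [-1.57, 4.71], [0.07, 3.14], [-2.87, 2.87]. Speed limits (rad/s): [2.22, 2.22, 2.79, 3.14, 3.14, 3.14].

## Interface

Orientations are given as a rotation vector (axis times angle).
In Python, from bench import r gives the robot as it stands.
- The arm moves only by the tool jog_arm, never from a script. Its argument "motion" is a list of rows, each an object of numbers: "dx", "dy", "dz": the shift along the tool's x, y, z in mm; "ax", "ay", "az": the turn, a rotation vector about the tool's x, y, z in rad. In form: [{"dx": .., "dy": .., "dz": .., "ax": .., "ay": .., "az": ..}, ...]. A call has exactly 5 rows; each row is the pose to reach, as a shift and turn from the pose commanded when the call began, along the tool's axes at that moment; what a row does not reach only later rows make up. A row lasts 1/8 s, in which the tool goes at most 62.5 mm and 10.7 degrees, less where a joint would pass 70% of its speed; a pose out of reach is approached as far as the arm can. A call with a gripper value outside its range is refused whole. "fingers" is the opening, from 0 (shut) to 1 (fully open), set as the call begins (left out, the last holds). The fingers move at their own pace and stop on an object; "squeeze" is the grip in N (left out, the last holds). Time passes only in rows, so rows that repeat a pose let the fingers close, or fill a call up. It gives the time, the measured TCP pose, the force, the opening and the grip force at its end, in the units of the state.
- r.get_obs(): the state, without advancing time (a new reading comes with each control period).
- r.get_image(name): name is "scene" or "top"; returns a dict with "frame" (384x512x3 uint8, red, green, blue), "range_z" (384x512 float32, mm along the optical axis (not along the pixel's ray), 0 where there is no reading), "vertical_fov" (degrees; the focal length in pixels is half the picture's height over the tangent of half this angle, whatever the lens; pixels are square), "cx", "cy" (the principal point, pixels), "k1" (the pictures are not rectified: a ray, as slopes to the right and down, at radius r is drawn at 1 + k1 r^2 times it, then the intrinsics apply), "pose" (4x4, takes a point from camera to world coordinates). Camera axes: x right, y down, z forward; pixel columns grow to the right and rows downward; lengths in mm; the calibration is good to about 2 mm. A picture is of the moment at which its call begins.
- r.hand_in(): hands the job in; it is judged then, once.
The state is a dict: "clock": time; "joint_pos": joint angles; "dq": joint speeds; "joint_efforts": joint torques, N m; "tool_pos": TCP position; "ee_rot": TCP orientation; "ft_force": force on the tool from outside, world axes, zero at the start; "wrist_torque": the same for the moment, N m; "grip_width": finger opening in mm; "grasp_force": force on a finger pad.
Only numpy, scipy, OpenCV 4.12 (cv2) and the standard library are available. Lean on these libraries where they do the work, as an engineer would, in place of code of your own. Each camera call takes 0.05 s, during which the arm holds its last target. There are 200 camera calls.

## Working session

There is one attempt and no reset: what is moved stays moved. The work goes in short steps, Python scripts to look and compute and a tool call to move; the robot and the scene stay as the last step left them, time stands still between calls to the robot, and variables do not carry over. Pictures are saved under pics/ and viewed, at most 10 in all, crops included, and the job is handed in when it is done.

Besides the shell and the picture viewer there is one more tool, called in YAML: its name, and indented under it one key for each argument. jog_arm: Moves the arm, as the interface text tells. Its arguments: {"type":"object","properties":{"motion":{"type":"array","items":{"type":"object","properties":{"dx":{"type":"number"},"dy":{"type":"number"},"dz":{"type":"number"},"ax":{"type":"number"},"ay":{"type":"number"},"az":{"type":"number"}}}},"fingers":{"type":"number"},"squeeze":{"type":"number"}},"required":["motion"]}

```bash
mkdir -p pics; cat > h.py <<'E'
import numpy as np, cv2
from bench import r
def get(n):
    im=r.get_image(n); f=im["frame"].shape[0]/2/np.tan(np.radians(im["vertical_fov"])/2)
    im["f"]=f; im["K"]=np.array([[f,0,im["cx"]],[0,f,im["cy"]],[0,0,1]]); return im
def pts(im,uv):
    # distorted pixels -> ray slopes
    uv=np.asarray(uv,float).reshape(-1,1,2)
    return cv2.undistortPoints(uv,im["K"],np.array([im["k1"],0,0,0,0.]),None,None).reshape(-1,2)
def plane(im,uv,z):
    s=pts(im,uv); d=np.c_[s,np.ones(len(s))]@im["pose"][:3,:3].T; o=im["pose"][:3,3]
    return o+d*((z-o[2])/d[:,2])[:,None]
def cloud(im):
    h,w=im["range_z"].shape; v,u=np.mgrid[:h,:w]; s=pts(im,np.c_[u.ravel(),v.ravel()])
    z=im["range_z"].ravel()
    P=(np.c_[s,np.ones(len(s))]*z[:,None])@im["pose"][:3,:3].T+im["pose"][:3,3]
    P[z==0]=np.nan
    return P.reshape(h,w,3)
E
python3 - <<'E'
from h import *
for n in("scene","top"):
    im=get(n); cv2.imwrite(f"pics/{n}0.png",im["frame"][:,:,::-1]); np.save(n+"0.npy",im,allow_pickle=True)
    print(n,im["f"],im["cx"],im["cy"],im["k1"]);print(im["pose"].round(3))
print(r.grasp_offset,r.get_obs())
E
```

```text
scene 407.24169371735564 255.50292009887494 192.65799895417885 -0.09215865088455055
[[ 6.46000e-01 -4.59000e-01  6.10000e-01 -1.60405e+02]
 [-7.63000e-01 -3.66000e-01  5.32000e-01 -5.96872e+02]
 [-2.00000e-02 -8.09000e-01 -5.87000e-01  6.90299e+02]
 [ 0.00000e+00  0.00000e+00  0.00000e+00  1.00000e+00]]
top 368.6196502174029 254.92448095688974 189.64401035270944 -0.11541100202761531
[[ 2.600000e-02 -9.980000e-01  5.700000e-02  3.592610e+02]
 [-1.000000e+00 -2.500000e-02  1.300000e-02 -7.271800e+01]
 [-1.200000e-02 -5.700000e-02 -9.980000e-01  1.179902e+03]
 [ 0.000000e+00  0.000000e+00  0.000000e+00  1.000000e+00]]
18.700000000000003 {'clock': 0.1, 'joint_pos': array([ 1.08241226e+00,  3.51177632e-01,  1.65237916e+00, -2.84701161e-05,
        1.13912487e+00, -8.46337070e-02]), 'dq': array([-0.00095381, -0.00075656,  0.00041477,  0.00160223, -0.00181303,
       -0.00146006]), 'joint_efforts': array([ 5.40133005e-04, -5.06844378e+01, -2.91873372e+01, -1.06163918e-04,
        2.67486634e-03, -1.75688422e-05]), 'tool_pos': array([215.93021422, 505.49808391, 230.80760243]), 'ee_rot': array([-6.29835457e-01, -3.07752029e+00,  1.65220578e-03]), 'ft_force': array([-0.47734857, -0.07890415,  0.04155316]), 'wrist_torque': array([ 0.01625236,  0.0011494 , -0.02128432]), 'grasp_force': 0.0, 'grip_width': 85.59986672305226}
```

View pics/scene0.png

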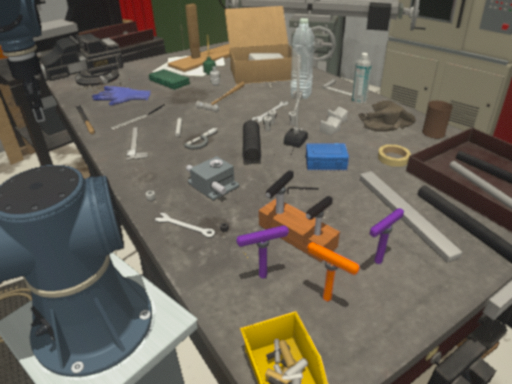

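View pics/top0.png

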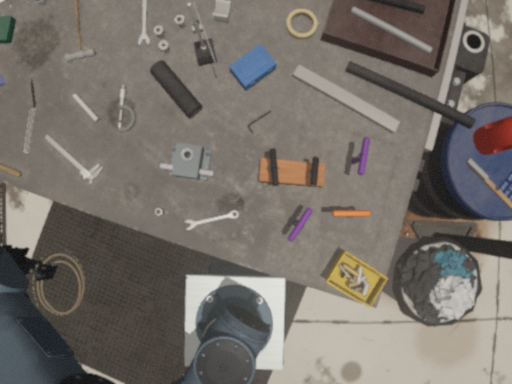

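Scene: orange-brown rack at top (293,172). Candidates for the key are the black bars at top (273,167) and (315,171), the purple ones at (364,157) and (300,225), the orange one at (350,213), and a black roll at (176,88). The black bar at (273,167) looks longer, so it is probably the big key. The clamp block is at top (189,160).

```bash
python3 - <<'E'
from h import *
for n,box in(("top",(150,135,335,195)),("scene",(180,150,345,255))):
    im=np.load(n+"0.npy",allow_pickle=True).item(); C=cloud(im); F=im["frame"]
    x0,y0,x1,y1=box
    m=np.zeros(F.shape[:2],np.uint8); m[y0:y1,x0:x1]=(F[y0:y1,x0:x1].max(2)<60)
    k,l,st,ce=cv2.connectedComponentsWithStats(m)
    for i in range(1,k):
        if st[i,4]<40: continue
        v,u=np.where(l==i); P=C[v,u]; z=P[:,2]
        print(n,ce[i].round(1),st[i],"z",np.nanpercentile(z,[5,50,90,98]).round(0))
        zt=np.nanpercentile(z,95)
        for zz in(131,142):
            Q=plane(im,np.c_[u,v],zz)[:,:2].astype(np.float32); R=cv2.minAreaRect(Q); print("  ",zz,np.round(R[0],1),np.round(R[1],1),round(R[2],1))
    # rack: orange-brown
    hsv=cv2.cvtColor(F,cv2.COLOR_RGB2HSV)
    mr=np.zeros_like(m); mr[y0:y1,x0:x1]=((hsv[...,0]<20)&(hsv[...,1]>100)&(hsv[...,2]>80))[y0:y1,x0:x1]
    P=C[mr>0]; P=P[np.abs(P[:,2]-50)<6]; R=cv2.minAreaRect(P[:,:2].astype(np.float32)); print(n,"rack",len(P),np.round(R[0],1),np.round(R[1],1),R[2])
    # clamp: points with z 55..75
    bx=(150,135,220,195) if n=="top" else(180,150,245,205)
    P=C[bx[1]:bx[3],bx[0]:bx[2]].reshape(-1,3)
    for a,b in((56,66),(67,76)):
        Q=P[(P[:,2]>a)&(P[:,2]<b)]
        if len(Q)>3:
            R=cv2.minAreaRect(Q[:,:2].astype(np.float32)); print(n,"clamp",a,len(Q),np.median(Q[:,2]),np.round(R[0],1),np.round(R[1],1),R[2])
    print(n, "pose z err bench", np.nanmedian(C[180:190,230:250,2]) if n=="top" else np.nanmedian(C[240:250,180:200,2]))
T=np.load("top0.npy",allow_pickle=True).item()["frame"]; S=np.load("scene0.npy",allow_pickle=True).item()["frame"]
a=cv2.resize(T[135:195,155:335],None,fx=4.4,fy=4.4,interpolation=cv2.INTER_CUBIC)
b=cv2.resize(S[145:250,180:345],None,fx=3,fy=3,interpolation=cv2.INTER_CUBIC)
w=np.zeros((a.shape[0]+b.shape[0],max(a.shape[1],b.shape[1]),3),np.uint8); w[:a.shape[0],:a.shape[1]]=a; w[a.shape[0]:,:b.shape[1]]=b
cv2.imwrite("pics/crop.png",w[:,:,::-1]);print(w.shape)
E
```

```text
top rack 1073 [ 481.5 -169.4] [200.2  70.3] 86.11009216308594
top clamp 56 754 60.5266042092577 [510.4 155. ] [ 81.4 101.2] 82.8812484741211
top clamp 67 26 68.15021396675832 [532.7 158.4] [47.7 32.5] 50.42149353027344
top pose z err bench -3.5869438229264006
scene [251.3 155.6] [243 150  17  13 199] z [ 3.  8. 24. 48.]
   131 [541.6  28.1] [63.4 43.7] 39.8
   142 [527.8  15.8] [62.2 42.8] 39.8
scene [280.  183.6] [267 172  26  25 232] z [126. 139. 142. 143.]
   131 [ 488.6 -112.5] [113.1  24.4] 8.5
   142 [ 475.8 -122. ] [110.8  23.9] 8.5
scene [319.7 206.9] [308 197  24  21 210] z [118. 129. 132. 133.]
   131 [ 470.7 -235.8] [86.1 23.6] 0.1
   142 [ 458.3 -242.9] [84.4 23.2] 0.1
scene rack 1362 [ 482.1 -170.8] [202.2  74. ] 86.54483032226562
scene clamp 56 534 61.21203822897684 [510.  155.9] [ 85.9 104.6] 82.95292663574219
scene clamp 67 36 69.24315069837007 [529.1 152.7] [35.8 33.5] 32.06748962402344
scene pose z err bench -2.852890857286866
(579, 792, 3)
```

View pics/crop.png

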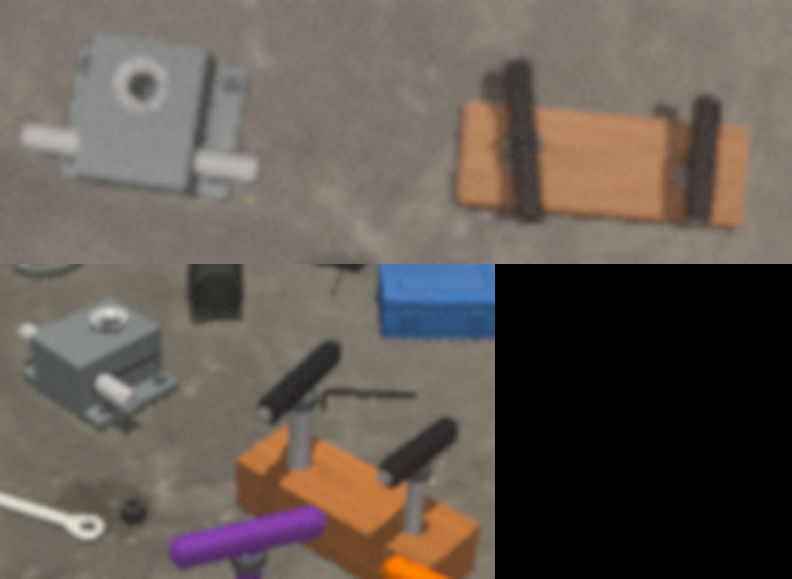

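Crop: the black bar at crop (522,140) top / (300,380) scene is 110 mm long with its top at z=142, so it is the big key. The other, at (705,158), is 86 mm with its top at 132, so it is the small key. The bush ring is at crop (140,86).

```bash
python3 - <<'E'
from h import *
for n in("top","scene"):
    im=np.load(n+"0.npy",allow_pickle=True).item(); C=cloud(im); F=im["frame"].astype(int)
    M=(C[...,2]>105)&(C[...,2]<150)&(np.abs(C[...,0]-480)<90)&(C[...,1]>-280)&(C[...,1]<-80)&(F.max(2)<95)
    k,l,st,ce=cv2.connectedComponentsWithStats(M.astype(np.uint8))
    for i in range(1,k):
        if st[i,4]<30: continue
        P=C[l==i]; zt=np.percentile(P[:,2],95); v,u=np.where(l==i)
        R=cv2.minAreaRect(P[:,:2].astype(np.float32))
        Q=plane(im,np.c_[u,v],zt-2)[:,:2].astype(np.float32); R2=cv2.minAreaRect(Q)
        c=P[:,:2]-P[:,:2].mean(0); w,V=np.linalg.eigh(c.T@c); d=V[:,1]*np.sign(V[0,1])
        print(n,ce[i].round(1),len(P),"zt",zt.round(1),"cloud",np.round(R[0],1),np.round(R[1],1),round(R[2],1),"plane",np.round(R2[0],1),np.round(R2[1],1),round(R2[2],1),"pca",np.degrees(np.arctan2(d[1],d[0])).round(1),P.mean(0).round(1))
    b=(172,140,202,170) if n=="top" else (200,155,232,180)
    g=F.min(2); m=np.zeros(g.shape,np.uint8); sub=g[b[1]:b[3],b[0]:b[2]]; print(n,np.percentile(sub,[10,50,90,98]))
    t=np.percentile(sub,50)*1.18; m[b[1]:b[3],b[0]:b[2]]=sub>t
    cs,_=cv2.findContours(m,cv2.RETR_EXTERNAL,cv2.CHAIN_APPROX_NONE)
    for c in cs:
        if cv2.contourArea(c)<40: continue
        e=cv2.fitEllipse(c); print("ring",np.round(e[0],1),np.round(e[1],1),"z70",plane(im,[e[0]],70).round(1),cv2.contourArea(c))
    m2=np.zeros(g.shape,np.uint8); m2[b[1]:b[3],b[0]:b[2]]=sub<t*0.6
    for c in cv2.findContours(m2,cv2.RETR_EXTERNAL,cv2.CHAIN_APPROX_NONE)[0]:
        if len(c)>8:
            e=cv2.fitEllipse(c); print("hole",np.round(e[0],1),np.round(e[1],1),[plane(im,[e[0]],z)[0,:2].round(1).tolist() for z in(70,62,34)])
from scipy.spatial.transform import Rotation as Ro
print(Ro.from_rotvec(r.get_obs()["ee_rot"]).as_matrix().round(3))
E
```

```text
top [273.  166.5] 230 zt 142.8 cloud [ 485.7 -108.6] [106.2  17.9] 4.8 plane [ 485.2 -108.3] [106.   18.1] 5.1 pca 6.0 [ 485.8 -108.7  138.7]
top [313.8 170.7] 178 zt 133.6 cloud [ 477.3 -226.9] [17.5 81.2] 84.6 plane [ 476.7 -225. ] [20.3 81.8] 84.5 pca -5.1 [ 477.7 -226.4  128.6]
top [110. 136. 146. 162.]
hole [200.1 162.2] [ 1.9 18.9] [[501.8, 110.7], [502.8, 112.1], [506.4, 116.7]]
hole [186.7 153.8] [3.6 4.6] [[526.6, 153.0], [527.8, 154.6], [532.0, 160.3]]
scene [280.  184.2] 340 zt 142.1 cloud [ 485.2 -114.7] [105.3  20.4] 5.3 plane [ 478.1 -124.8] [125.4  40.2] 7.1 pca 5.5 [ 481.4 -116.5  134.1]
scene [319.8 207. ] 291 zt 132.6 cloud [ 477.3 -230.7] [18.7 81.7] 85.9 plane [ 470.6 -238.8] [32.9 92.8] 86.6 pca -4.9 [ 475.1 -233.7  125.8]
scene [ 81.   118.   135.   180.04]
ring [215.5 161.3] [ 6.3 13.9] z70 [[530.8 157.   70. ]] 51.0
hole [224.9 175.4] [ 8.4 22.6] [[493.7, 83.7], [502.1, 92.5], [531.7, 123.2]]
[[-0.92   0.393 -0.   ]
 [ 0.393  0.92  -0.001]
 [ 0.    -0.001 -1.   ]]
```

jog_arm:
  motion:
    - {"dx": -490,"dy": -460}
    - {"dx": -490,"dy": -460}
    - {"dx": -490,"dy": -460}
    - {"dx": -490,"dy": -460}
    - {"dx": -490,"dy": -460}
  fingers: 1

```text
invalid input
```

```bash
cat >> h.py <<'E'
from scipy.spatial.transform import Rotation as Ro
def to(x,y,z,yaw_deg):
    "tool-frame shift/turn to TCP x,y,z, tool-x yaw, pointing down"
    o=r.get_obs(); R=Ro.from_rotvec(o["ee_rot"]); d=R.inv().apply(np.array([x,y,z])-o["tool_pos"])
    c,s=np.cos(np.radians(yaw_deg)),np.sin(np.radians(yaw_deg))
    T=Ro.from_matrix(np.array([[c,s,0],[s,-c,0],[0,0,-1.]]))
    print("t",o["clock"],"tcp",o["tool_pos"].round(1),"yaw",yaw().round(2),"F",o["ft_force"].round(1),"M",o["wrist_torque"].round(2),"q6",o["joint_pos"][5].round(2),"grip",o["grip_width"].round(1),o["grasp_force"].round(1))
    print("d",d.round(1),"a",(R.inv()*T).as_rotvec().round(3))
def yaw():
    X=Ro.from_rotvec(r.get_obs()["ee_rot"]).as_matrix()[:,0]; return np.degrees(np.arctan2(X[1],X[0]))
E
python3 - <<'E'
from h import *
to(485.5,-110,200,185.4)
E
```

```text
Traceback (most recent call last):
  File "h.py", line 25, in to
    print("t",o["clock"],"tcp",o["tool_pos"].round(1),"yaw",yaw().round(2),"F",o["ft_force"].round(1),"M",o["wrist_torque"].round(2),"q6",o["joint_pos"][5].round(2),"grip",o["grip_width"].round(1),o["grasp_force"].round(1))
                                                                                                                                                                            ^^^^^^^^^^^^^^^^^^^^^
AttributeError: 'float' object has no attribute 'round'
```

jog_arm:
  motion:
    - {"dx": -490,"dy": -460,"dz": 0,"ax": 0,"ay": 0,"az": 0}
    - {"dx": -490,"dy": -460,"dz": 0,"ax": 0,"ay": 0,"az": 0}
    - {"dx": -490,"dy": -460,"dz": 0,"ax": 0,"ay": 0,"az": 0}
    - {"dx": -490,"dy": -460,"dz": 0,"ax": 0,"ay": 0,"az": 0}
    - {"dx": -490,"dy": -460,"dz": 0,"ax": 0,"ay": 0,"az": 0}
  fingers: 1.0
  squeeze: 80

```text
clock: 0.72
tool_pos: [341.9, 217.7, 231.3]
ee_rot: [0.629, 3.078, 0.0]
ft_force: [1.7, 0.3, 0.4]
grip_width: 85.2
grasp_force: 0.0
```

```bash
sed -i 's/o\["grip_width"\].round(1),o\["grasp_force"\].round(1)/round(float(o["grip_width"]),1),round(float(o["grasp_force"]),1)/' h.py
python3 - <<'E'
from h import *
to(485.5,-110,200,185.4)
E
```

```text
t 0.725 tcp [341.9 217.7 231.3] yaw 156.89 F [1.7 0.3 0.4] M [-0.01 -0.01  0.04] q6 -0.72 grip 85.2 0.0
d [-260.8 -245.    31.3] a [ 0.     0.    -0.498]
```

jog_arm:
  motion:
    - {"dx": -261,"dy": -245,"dz": 0,"ax": 0,"ay": 0,"az": -0.17}
    - {"dx": -261,"dy": -245,"dz": 0,"ax": 0,"ay": 0,"az": -0.33}
    - {"dx": -261,"dy": -245,"dz": 10,"ax": 0,"ay": 0,"az": -0.498}
    - {"dx": -261,"dy": -245,"dz": 31,"ax": 0,"ay": 0,"az": -0.498}
    - {"dx": -261,"dy": -245,"dz": 31,"ax": 0,"ay": 0,"az": -0.498}

```text
clock: 1.35
tool_pos: [454.3, -36.8, 211.5]
ee_rot: [-0.149, 3.138, 0.0]
ft_force: [0.8, 0.3, 0.6]
grip_width: 85.7
grasp_force: 0.0
```

```bash
python3 - <<'E'
from h import *
to(485.5,-110,200,185.4)
E
```

```text
t 1.35 tcp [454.3 -36.8 211.5] yaw -174.56 F [0.8 0.3 0.6] M [ 0.05 -0.02  0.02] q6 -1.85 grip 85.7 0.0
d [-24.1 -75.9  11.5] a [-0.     0.     0.001]
```

Now over the key and straight down (grasp point at bar centre, TCP z≈112).

jog_arm:
  motion:
    - {"dx": -12,"dy": -38,"dz": 6,"ax": 0,"ay": 0,"az": 0}
    - {"dx": -24,"dy": -76,"dz": 11,"ax": 0,"ay": 0,"az": 0}
    - {"dx": -24,"dy": -76,"dz": 20,"ax": 0,"ay": 0,"az": 0}
    - {"dx": -24,"dy": -76,"dz": 50,"ax": 0,"ay": 0,"az": 0}
    - {"dx": -24,"dy": -76,"dz": 50,"ax": 0,"ay": 0,"az": 0}

```text
clock: 1.98
tool_pos: [483.4, -107.1, 160.0]
ee_rot: [0.148, -3.134, -0.003]
ft_force: [0.8, -0.1, 1.3]
grip_width: 85.6
grasp_force: 0.0
```

jog_arm:
  motion:
    - {"dx": 0,"dy": 0,"dz": 12,"ax": 0,"ay": 0,"az": 0}
    - {"dx": 0,"dy": 0,"dz": 30,"ax": 0,"ay": 0,"az": 0}
    - {"dx": 0,"dy": 0,"dz": 49,"ax": 0,"ay": 0,"az": 0}
    - {"dx": 0,"dy": 0,"dz": 49,"ax": 0,"ay": 0,"az": 0}
    - {"dx": 0,"dy": 0,"dz": 49,"ax": 0,"ay": 0,"az": 0}

```text
clock: 2.6
tool_pos: [485.3, -108.2, 113.5]
ee_rot: [-0.148, 3.137, -0.001]
ft_force: [0.7, 0.0, 1.0]
grip_width: 85.6
grasp_force: 0.0
```

```bash
python3 - <<'E'
from h import *
to(485.5,-110,112,185.4)
im=get("scene");im2=get("top")
a=cv2.resize(im["frame"][120:250,200:370],None,fx=3,fy=3); b=cv2.resize(im2["frame"][130:200,240:340],None,fx=2.9,fy=2.9)
w=np.zeros((390,800,3),np.uint8); w[:,:510]=a; w[:203,510:800]=b
cv2.imwrite("pics/g.png",w[:,:,::-1])
E
```

```text
t 2.6 tcp [ 485.3 -108.2  113.5] yaw -174.59 F [0.7 0.  1. ] M [ 0.04 -0.03 -0.01] q6 -1.98 grip 85.6 0.0
d [-0.  -1.8  1.5] a [-0.     0.001  0.   ]
```

View pics/g.png

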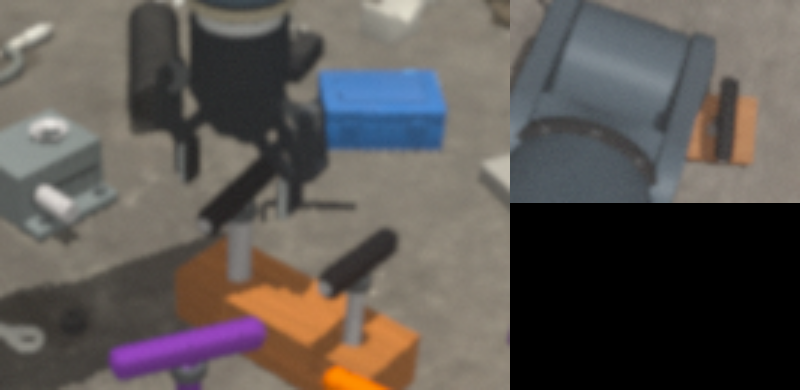

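The fingers straddle the big key's bar (crop (185,170) and (290,200), bar at (240,190)). I'll close them.

jog_arm:
  motion:
    - {"dx": 0,"dy": -1.5,"dz": 1.5,"ax": 0,"ay": 0,"az": 0}
    - {"dx": 0,"dy": -1.5,"dz": 1.5,"ax": 0,"ay": 0,"az": 0}
    - {"dx": 0,"dy": -1.5,"dz": 1.5,"ax": 0,"ay": 0,"az": 0}
    - {"dx": 0,"dy": -1.5,"dz": 1.5,"ax": 0,"ay": 0,"az": 0}
    - {"dx": 0,"dy": -1.5,"dz": 1.5,"ax": 0,"ay": 0,"az": 0}
  fingers: 0.0
  squeeze: 90

```text
clock: 3.32
tool_pos: [485.2, -109.8, 111.4]
ee_rot: [-0.148, 3.138, -0.0]
ft_force: [-0.2, -0.9, 4.0]
grip_width: 16.9
grasp_force: 88.2
```

jog_arm:
  motion:
    - {"dx": 0,"dy": 0,"dz": 0,"ax": 0,"ay": 0,"az": 0}
    - {"dx": 0,"dy": 0,"dz": 0,"ax": 0,"ay": 0,"az": 0}
    - {"dx": 0,"dy": 0,"dz": 0,"ax": 0,"ay": 0,"az": 0}
    - {"dx": 0,"dy": 0,"dz": 0,"ax": 0,"ay": 0,"az": 0}
    - {"dx": 0,"dy": 0,"dz": -5,"ax": 0,"ay": 0,"az": 0}

```text
clock: 3.95
tool_pos: [484.5, -109.5, 115.7]
ee_rot: [0.148, -3.137, -0.001]
ft_force: [-0.6, 1.1, -1.8]
grip_width: 16.9
grasp_force: 87.8
```

```bash
python3 - <<'E'
from h import *
to(485.5,-110,212,185.4)
E
```

```text
t 3.95 tcp [ 484.5 -109.5  115.7] yaw -174.61 F [-0.6  1.1 -1.8] M [0.08 0.02 0.01] q6 -1.98 grip 16.9 87.8
d [ -0.9  -0.5 -96.3] a [ 0.001 -0.001 -0.   ]
```

jog_arm:
  motion:
    - {"dx": 0,"dy": 0,"dz": -15,"ax": 0,"ay": 0,"az": 0}
    - {"dx": 0,"dy": 0,"dz": -40,"ax": 0,"ay": 0,"az": 0}
    - {"dx": 0,"dy": 0,"dz": -70,"ax": 0,"ay": 0,"az": 0}
    - {"dx": 0,"dy": 0,"dz": -90,"ax": 0,"ay": 0,"az": 0}
    - {"dx": -5,"dy": 20,"dz": -90,"ax": 0,"ay": 0,"az": 0}

```text
clock: 4.58
tool_pos: [488.7, -89.9, 208.5]
ee_rot: [-0.145, 3.135, -0.002]
ft_force: [0.1, -0.0, -3.8]
grip_width: 16.5
grasp_force: 88.0
```

jog_arm:
  motion:
    - {"dx": -13,"dy": 50,"dz": 0,"ax": 0,"ay": 0,"az": 0}
    - {"dx": -26,"dy": 100,"dz": 0,"ax": 0,"ay": 0,"az": 0}
    - {"dx": -39,"dy": 150,"dz": 0,"ax": 0,"ay": 0,"az": 0}
    - {"dx": -52,"dy": 200,"dz": 0,"ax": 0,"ay": 0,"az": 0}
    - {"dx": -65,"dy": 240,"dz": 0,"ax": 0,"ay": 0,"az": 0}

```text
clock: 5.2
tool_pos: [530.1, 157.8, 207.0]
ee_rot: [-0.149, 3.138, 0.0]
ft_force: [0.1, -0.9, -3.1]
grip_width: 16.8
grasp_force: 88.3
```

jog_arm:
  motion:
    - {"dx": 0,"dy": 0,"dz": 0,"ax": 0,"ay": 0,"az": 0}
    - {"dx": 0,"dy": 0,"dz": 0,"ax": 0,"ay": 0,"az": 0}
    - {"dx": 0,"dy": 0,"dz": 0,"ax": 0,"ay": 0,"az": 0}
    - {"dx": 0,"dy": 0,"dz": 0,"ax": 0,"ay": 0,"az": 0}
    - {"dx": 0,"dy": 0,"dz": 0,"ax": 0,"ay": 0,"az": 0}

```text
clock: 5.82
tool_pos: [530.2, 155.3, 206.3]
ee_rot: [-0.147, 3.138, -0.0]
ft_force: [-0.5, 0.6, -3.2]
grip_width: 17.0
grasp_force: 88.5
```

```bash
python3 - <<'E'
from h import *
to(529.5,155.5,205,185.4)
im=get("scene");im2=get("top")
np.save("s1.npy",im,allow_pickle=True);np.save("t1.npy",im2,allow_pickle=True)
a=cv2.resize(im["frame"][60:220,130:300],None,fx=3,fy=3); b=cv2.resize(im2["frame"][120:210,130:230],None,fx=2.9,fy=2.9)
w=np.zeros((480,800,3),np.uint8); w[:,:510]=a; w[:261,510:800]=b
cv2.imwrite("pics/m.png",w[:,:,::-1])
E
```

```text
t 5.825 tcp [530.2 155.3 206.3] yaw -174.64 F [-0.5  0.6 -3.2] M [-0.03 -0.01  0.06] q6 -1.46 grip 17.0 88.5
d [0.7 0.3 1.3] a [-0.     0.    -0.001]
```

View pics/m.png

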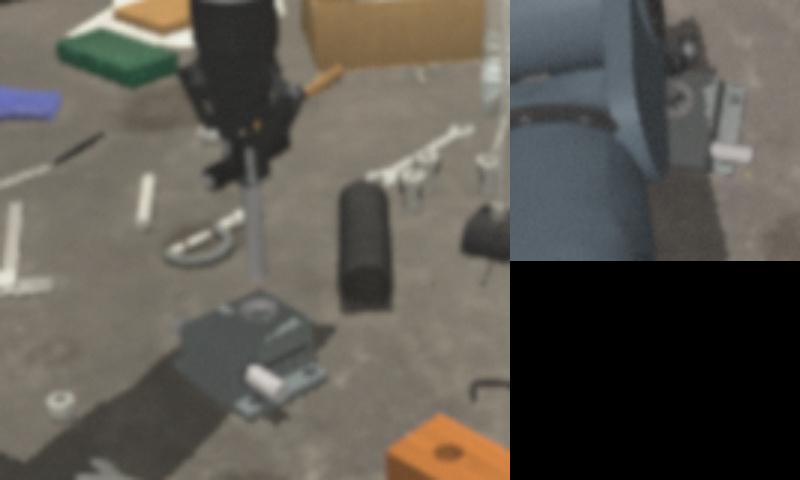

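The key hangs upright (shaft in scene crop from (250,150) to (257,280)), above the ring at (260,310). I'll check the tip against the bush numerically.

```bash
python3 - <<'E'
from h import *
im=np.load("s1.npy",allow_pickle=True).item(); C=cloud(im); F=im["frame"]; o=im["pose"][:3,3]
P=C[90:200,180:250].reshape(-1,3)
P=P[(np.hypot(P[:,0]-530,P[:,1]-155)<25)]
for a,b in((107,120),(120,135),(135,150),(150,165)):
    Q=P[(P[:,2]>a)&(P[:,2]<b)]; print(a,len(Q),Q[:,:2].mean(0).round(1) if len(Q) else 0)
print("lowest",np.sort(P[P[:,2]>90][:,2])[:6].round(1))
def proj(p):
    q=np.linalg.inv(im["pose"])@np.r_[p,1]; return cv2.projectPoints(q[None,:3],np.zeros(3),np.zeros(3),im["K"],np.array([im["k1"],0,0,0,0.]))[0].ravel().round(1)
print([proj([530.2,155.3,z]) for z in(105,150,70)])
# shaft columns
g=F.max(2)
for v in(125,135,145): print(v,g[v,205:228])
for n in("s1","t1"):
    im=np.load(n+".npy",allow_pickle=True).item(); C=cloud(im)
    Q=C.reshape(-1,3); Q=Q[(Q[:,2]>66)&(Q[:,2]<75)&(np.hypot(Q[:,0]-530,Q[:,1]-155)<32)]
    print(n,"ring",len(Q),cv2.minEnclosingCircle(Q[:,:2].astype(np.float32)),Q.mean(0).round(1))
    x0,y0=(200,148) if n=="s1" else (178,143)
    if n=="s1": print(im["frame"].max(2)[155:172,203:232])
    else: print(im["frame"].max(2)[143:164,176:198])
E
```

```text
107 25 [528.2 149.7]
120 32 [528.3 149.9]
135 31 [528.5 150.2]
150 32 [527.5 150.7]
lowest [103.7 105.9 106.  106.3 107.4 108.6]
[array([214.9, 151.2]), array([213.6, 137.3]), array([215.8, 161.6])]
125 [117 117 118 121 117 112 112 118 121 121 121 119 123 126 128 128 128 126
 131 131 132 133 131]
135 [178 158 133 114 108 100 104 113 120 122 119 115 115 124 128 130 128 128
 127 125 126 124 125]
145 [ 83  92 110 122 126 129 126 120 121 121 119 113 112 113 120 124 126 127
 130 129 129 127 126]
s1 ring 44 ((528.9732666015625, 153.52793884277344), 19.45331573486328) [531.5 155.7  68.4]
[[120 120 121 121 122 122 123 124 125 126 128 126 121 119 119 121 122 124
  123 124 123 122 123 122 120 119 117 113 115]
 [119 121 120 121 122 123 125 127 127 125 122 119 109 104 108 116 121 123
  123 124 122 123 121 122 120 119 117 113 114]
 [120 121 123 123 123 125 125 124 123 119 109 102  94  90  94 102 110 115
  120 123 121 120 123 121 119 119 118 117 116]
 [120 119 121 121 122 123 122 116 110 101  96  90  90  87  91  92  96 102
  109 115 120 121 122 120 121 119 119 119 118]
 [121 121 118 117 117 111 10
[... 2892 characters left out ...]
7  87 102 106 113 114 109  92
   89  91  95 110]
 [ 60  59  61  59  57  56  60  70  87  99  96  96 110 118 114 109 101  92
   92  89  92 111]
 [ 63  62  54  61  63  61  60  77  92 107 108 107 113 114 114 103  95  91
   88  88  96 118]
 [ 63  61  60  59  61  59  61  70  90 107 112 109 108 109 104  94  92  90
   92  87  97 115]
 [ 61  61  62  59  64  64  66  73  84  97  99 101 100  95  91  89  89  90
   91  89  89 101]
 [ 61  55  61  59  60  59  63  61  78  87  92  91  90  89  92  92  89  90
   91  90  95  97]
 [ 62  61  64  62  61  61  62  65  75  83  92  89  89  87  90  91  89  90
   89  89  91  95]
 [ 63  60  61  62  59  63  58  64  75  88  91  88  86  87  88  88  91  89
   90  87  91  92]]
```

jog_arm:
  motion:
    - {"dx": 1.5,"dy": 0,"dz": 8,"ax": 0,"ay": 0,"az": 0}
    - {"dx": 1.5,"dy": 0,"dz": 18,"ax": 0,"ay": 0,"az": 0}
    - {"dx": 1.5,"dy": 0,"dz": 28,"ax": 0,"ay": 0,"az": 0}
    - {"dx": 1.5,"dy": 0,"dz": 34,"ax": 0,"ay": 0,"az": 0}
    - {"dx": 1.5,"dy": 0,"dz": 36,"ax": 0,"ay": 0,"az": 0}

```text
clock: 6.55
tool_pos: [528.6, 155.6, 169.7]
ee_rot: [0.148, -3.137, 0.0]
ft_force: [0.4, 0.8, -2.5]
grip_width: 16.6
grasp_force: 88.5
```

jog_arm:
  motion:
    - {"dx": 0,"dy": 0,"dz": 0.5,"ax": 0,"ay": 0,"az": 0}
    - {"dx": 0,"dy": 0,"dz": 1,"ax": 0,"ay": 0,"az": 0}
    - {"dx": 0,"dy": 0,"dz": 1.5,"ax": 0,"ay": 0,"az": 0}
    - {"dx": 0,"dy": 0,"dz": 2,"ax": 0,"ay": 0,"az": 0}
    - {"dx": 0,"dy": 0,"dz": 2.5,"ax": 0,"ay": 0,"az": 0}

```text
clock: 7.18
tool_pos: [528.7, 155.6, 167.7]
ee_rot: [-0.148, 3.138, 0.0]
ft_force: [0.4, 0.3, -2.7]
grip_width: 16.8
grasp_force: 88.5
```

jog_arm:
  motion:
    - {"dx": 0,"dy": 0,"dz": 0.6,"ax": 0,"ay": 0,"az": 0}
    - {"dx": 0,"dy": 0,"dz": 1.2,"ax": 0,"ay": 0,"az": 0}
    - {"dx": 0,"dy": 0,"dz": 1.8,"ax": 0,"ay": 0,"az": 0}
    - {"dx": 0,"dy": 0,"dz": 2.4,"ax": 0,"ay": 0,"az": 0}
    - {"dx": 0,"dy": 0,"dz": 2.4,"ax": 0,"ay": 0,"az": 0}

```text
clock: 7.8
tool_pos: [528.6, 155.6, 165.2]
ee_rot: [0.148, -3.138, -0.0]
ft_force: [-0.0, -0.3, -2.6]
grip_width: 16.8
grasp_force: 88.7
```

```bash
python3 - <<'E'
from h import *
to(528.5,155.5,160,185.4)
E
```

```text
t 7.8 tcp [528.6 155.6 165.2] yaw -174.61 F [-0.  -0.3 -2.6] M [0.01 0.15 0.01] q6 -1.46 grip 16.8 88.7
d [ 0.1 -0.1  5.2] a [ 0. -0. -0.]
```

jog_arm:
  motion:
    - {"dx": 0,"dy": 0,"dz": 0.6,"ax": 0,"ay": 0,"az": 0}
    - {"dx": 0,"dy": 0,"dz": 1.2,"ax": 0,"ay": 0,"az": 0}
    - {"dx": 0,"dy": 0,"dz": 1.8,"ax": 0,"ay": 0,"az": 0}
    - {"dx": 0,"dy": 0,"dz": 2.4,"ax": 0,"ay": 0,"az": 0}
    - {"dx": 0,"dy": 0,"dz": 2.4,"ax": 0,"ay": 0,"az": 0}

```text
clock: 8.43
tool_pos: [528.8, 155.6, 163.1]
ee_rot: [-0.148, 3.138, 0.0]
ft_force: [-2.7, -0.6, 0.4]
grip_width: 16.7
grasp_force: 89.0
```

```bash
python3 - <<'E'
from h import *
to(528.5,155.5,160,185.4)
E
```

```text
t 8.425 tcp [528.8 155.6 163.1] yaw -174.6 F [-2.7 -0.6  0.4] M [ 0.01  0.5  -0.  ] q6 -1.46 grip 16.7 89.0
d [ 0.3 -0.1  3.1] a [ 0.  0. -0.]
```

jog_arm:
  motion:
    - {"dx": 0.8,"dy": -0.2,"dz": 0,"ax": 0,"ay": 0,"az": 0}
    - {"dx": 1.6,"dy": -0.4,"dz": 0,"ax": 0,"ay": 0,"az": 0}
    - {"dx": 1.6,"dy": -0.4,"dz": 0.5,"ax": 0,"ay": 0,"az": 0}
    - {"dx": 1.6,"dy": -0.4,"dz": 1,"ax": 0,"ay": 0,"az": 0}
    - {"dx": 1.6,"dy": -0.4,"dz": 1,"ax": 0,"ay": 0,"az": 0}

```text
clock: 9.05
tool_pos: [527.1, 155.0, 161.7]
ee_rot: [0.148, -3.138, 0.0]
ft_force: [-0.2, 1.0, -2.3]
grip_width: 16.5
grasp_force: 88.5
```

```bash
python3 - <<'E'
from h import *
to(528.5,155.5,160,185.4)
E
```

```text
t 9.05 tcp [527.1 155.  161.7] yaw -174.6 F [-0.2  1.  -2.3] M [ 0.06  0.04 -0.05] q6 -1.46 grip 16.5 88.5
d [-1.4  0.4  1.7] a [-0. -0. -0.]
```

jog_arm:
  motion:
    - {"dx": 0,"dy": 0.3,"dz": 0.8,"ax": 0,"ay": 0,"az": 0}
    - {"dx": 0,"dy": 0.3,"dz": 1.6,"ax": 0,"ay": 0,"az": 0}
    - {"dx": 0,"dy": 0.3,"dz": 2.4,"ax": 0,"ay": 0,"az": 0}
    - {"dx": 0,"dy": 0.3,"dz": 3.2,"ax": 0,"ay": 0,"az": 0}
    - {"dx": 0,"dy": 0.3,"dz": 4,"ax": 0,"ay": 0,"az": 0}

```text
clock: 9.68
tool_pos: [527.1, 155.3, 157.8]
ee_rot: [0.148, -3.138, 0.0]
ft_force: [0.3, -0.2, -2.6]
grip_width: 16.5
grasp_force: 88.5
```

```bash
python3 - <<'E'
from h import *
to(528.5,155.5,160,185.4)
E
```

```text
t 9.675 tcp [527.1 155.3 157.8] yaw -174.6 F [ 0.3 -0.2 -2.6] M [0.01 0.05 0.01] q6 -1.46 grip 16.5 88.5
d [-1.4  0.  -2.2] a [-0. -0. -0.]
```

In the bore with no force. On down to just above the screw face (TCP≈135.4).

jog_arm:
  motion:
    - {"dx": 0,"dy": 0,"dz": 2,"ax": 0,"ay": 0,"az": 0}
    - {"dx": 0,"dy": 0,"dz": 4,"ax": 0,"ay": 0,"az": 0}
    - {"dx": 0,"dy": 0,"dz": 6,"ax": 0,"ay": 0,"az": 0}
    - {"dx": 0,"dy": 0,"dz": 8,"ax": 0,"ay": 0,"az": 0}
    - {"dx": 0,"dy": 0,"dz": 10,"ax": 0,"ay": 0,"az": 0}

```text
clock: 10.3
tool_pos: [527.2, 155.3, 147.7]
ee_rot: [0.148, -3.138, -0.0]
ft_force: [-0.2, 0.2, -2.9]
grip_width: 17.0
grasp_force: 88.6
```

jog_arm:
  motion:
    - {"dx": 0,"dy": 0,"dz": 2,"ax": 0,"ay": 0,"az": 0}
    - {"dx": 0,"dy": 0,"dz": 4,"ax": 0,"ay": 0,"az": 0}
    - {"dx": 0,"dy": 0,"dz": 6,"ax": 0,"ay": 0,"az": 0}
    - {"dx": 0,"dy": 0,"dz": 8,"ax": 0,"ay": 0,"az": 0}
    - {"dx": 0,"dy": 0,"dz": 10,"ax": 0,"ay": 0,"az": 0}

```text
clock: 10.92
tool_pos: [527.2, 155.3, 137.7]
ee_rot: [0.148, -3.138, 0.0]
ft_force: [1.2, 0.2, -2.2]
grip_width: 16.9
grasp_force: 88.6
```

```bash
python3 - <<'E'
from h import *
to(528.5,155.5,135.4,185.4)
E
```

```text
t 10.925 tcp [527.2 155.3 137.7] yaw -174.6 F [ 1.2  0.2 -2.2] M [-0.07  0.1  -0.01] q6 -1.46 grip 16.9 88.6
d [-1.4  0.   2.3] a [-0. -0. -0.]
```

jog_arm:
  motion:
    - {"dx": 0,"dy": 0,"dz": 1,"ax": 0,"ay": 0,"az": 0}
    - {"dx": 0,"dy": 0,"dz": 2,"ax": 0,"ay": 0,"az": 0}
    - {"dx": 0,"dy": 0,"dz": 3,"ax": 0,"ay": 0,"az": 0}
    - {"dx": 0,"dy": 0,"dz": 4,"ax": 0,"ay": 0,"az": 0}
    - {"dx": 0,"dy": 0,"dz": 4.5,"ax": 0,"ay": 0,"az": 0}

```text
clock: 11.55
tool_pos: [527.3, 155.3, 133.6]
ee_rot: [-0.148, 3.138, 0.0]
ft_force: [-0.2, 0.2, 1.9]
grip_width: 16.8
grasp_force: 89.2
```

```bash
python3 - <<'E'
from h import *
to(528.5,155.5,132.4,185.4)
E
```

```text
t 11.55 tcp [527.3 155.3 133.6] yaw -174.6 F [-0.2  0.2  1.9] M [-0.2   0.21  0.01] q6 -1.46 grip 16.8 89.2
d [-1.2  0.1  1.2] a [-0.  0. -0.]
```

jog_arm:
  motion:
    - {"dx": 0,"dy": 0,"dz": 1,"ax": 0,"ay": 0,"az": 0.03}
    - {"dx": 0,"dy": 0,"dz": 2,"ax": 0,"ay": 0,"az": 0.08}
    - {"dx": 0,"dy": 0,"dz": 2,"ax": 0,"ay": 0,"az": 0.14}
    - {"dx": 0,"dy": 0,"dz": 2,"ax": 0,"ay": 0,"az": 0.2}
    - {"dx": 0,"dy": 0,"dz": 2,"ax": 0,"ay": 0,"az": 0.25}

```text
clock: 12.18
tool_pos: [527.2, 155.6, 131.5]
ee_rot: [0.249, 3.132, 0.001]
ft_force: [-0.5, -0.0, 2.5]
grip_width: 16.7
grasp_force: 89.4
```

```bash
python3 - <<'E'
from h import *
to(528.5,155.5,132.4,185.4)
E
```

```text
t 12.175 tcp [527.2 155.6 131.5] yaw 170.9 F [-0.5 -0.   2.5] M [0.18 0.35 0.  ] q6 -1.21 grip 16.7 89.4
d [-1.3  0.2 -0.9] a [ 0.     0.    -0.253]
```

jog_arm:
  motion:
    - {"dx": 0,"dy": 0,"dz": 0,"ax": 0,"ay": 0,"az": 0.05}
    - {"dx": 0,"dy": 0,"dz": 0,"ax": 0,"ay": 0,"az": 0.1}
    - {"dx": 0,"dy": 0,"dz": 0,"ax": 0,"ay": 0,"az": 0.15}
    - {"dx": 0,"dy": 0,"dz": 0,"ax": 0,"ay": 0,"az": 0.2}
    - {"dx": 0,"dy": 0,"dz": 0,"ax": 0,"ay": 0,"az": 0.25}

```text
clock: 12.8
tool_pos: [527.4, 155.7, 131.6]
ee_rot: [0.638, 3.076, 0.001]
ft_force: [-0.8, 1.0, 2.1]
grip_width: 16.8
grasp_force: 89.3
```

```bash
python3 - <<'E'
from h import *
to(527.2,155.5,132.4,185.4)
E
```

```text
t 12.8 tcp [527.4 155.7 131.6] yaw 156.58 F [-0.8  1.   2.1] M [ 0.46  0.2  -0.01] q6 -0.96 grip 16.8 89.3
d [ 0.1 -0.2 -0.8] a [ 0.001  0.001 -0.503]
```

jog_arm:
  motion:
    - {"dx": 0,"dy": 0,"dz": 0,"ax": 0,"ay": 0,"az": 0.05}
    - {"dx": 0,"dy": 0,"dz": 0,"ax": 0,"ay": 0,"az": 0.1}
    - {"dx": 0,"dy": 0,"dz": 0,"ax": 0,"ay": 0,"az": 0.15}
    - {"dx": 0,"dy": 0,"dz": 0,"ax": 0,"ay": 0,"az": 0.2}
    - {"dx": 0,"dy": 0,"dz": 0,"ax": 0,"ay": 0,"az": 0.25}

```text
clock: 13.42
tool_pos: [527.2, 155.6, 131.2]
ee_rot: [-1.016, -2.973, -0.001]
ft_force: [-0.2, 1.1, -2.7]
grip_width: 16.3
grasp_force: 88.7
```

```bash
python3 - <<'E'
from h import *
to(527.2,155.5,132.4,185.4)
E
```

```text
t 13.425 tcp [527.2 155.6 131.2] yaw 142.25 F [-0.2  1.1 -2.7] M [ 0.34 -0.08 -0.02] q6 -0.71 grip 16.3 88.7
d [-0.1 -0.1 -1.2] a [ 0.001 -0.    -0.753]
```

The push has fallen off, so the flats are in line. I'll go down to the socket floor.

jog_arm:
  motion:
    - {"dx": 0,"dy": 0,"dz": 1,"ax": 0,"ay": 0,"az": 0}
    - {"dx": 0,"dy": 0,"dz": 2,"ax": 0,"ay": 0,"az": 0}
    - {"dx": 0,"dy": 0,"dz": 3,"ax": 0,"ay": 0,"az": 0}
    - {"dx": 0,"dy": 0,"dz": 4,"ax": 0,"ay": 0,"az": 0}
    - {"dx": 0,"dy": 0,"dz": 5,"ax": 0,"ay": 0,"az": 0}

```text
clock: 14.05
tool_pos: [527.2, 155.4, 126.4]
ee_rot: [1.012, 2.974, 0.0]
ft_force: [0.5, 2.3, -0.9]
grip_width: 16.9
grasp_force: 88.9
```

```bash
python3 - <<'E'
from h import *
to(527.2,155.5,122,142.25)
E
```

```text
t 14.05 tcp [527.2 155.4 126.4] yaw 142.43 F [ 0.5  2.3 -0.9] M [ 0.63  0.01 -0.02] q6 -0.71 grip 16.9 88.9
d [0.1 0.1 4.4] a [0.    0.    0.003]
```

jog_arm:
  motion:
    - {"dx": 0.2,"dy": 0.3,"dz": 0.5,"ax": 0,"ay": 0,"az": 0.03}
    - {"dx": 0.3,"dy": 0.4,"dz": 1,"ax": 0,"ay": 0,"az": 0.05}
    - {"dx": 0.3,"dy": 0.4,"dz": 2,"ax": 0,"ay": 0,"az": 0.05}
    - {"dx": 0.3,"dy": 0.4,"dz": 3,"ax": 0,"ay": 0,"az": 0.05}
    - {"dx": 0.3,"dy": 0.4,"dz": 3.5,"ax": 0,"ay": 0,"az": 0.05}

```text
clock: 14.68
tool_pos: [527.2, 155.8, 122.9]
ee_rot: [-1.086, -2.948, 0.0]
ft_force: [-0.6, 0.2, -0.4]
grip_width: 16.9
grasp_force: 89.0
```

```bash
python3 - <<'E'
from h import *
to(527.2,155.5,122,142.25)
E
```

```text
t 14.675 tcp [527.2 155.8 122.9] yaw 139.57 F [-0.6  0.2 -0.4] M [ 0.01  0.17 -0.04] q6 -0.66 grip 16.9 89.0
d [-0.2 -0.2  0.9] a [-0.     0.    -0.047]
```

jog_arm:
  motion:
    - {"dx": 0,"dy": 0,"dz": 0.5,"ax": 0,"ay": 0,"az": 0}
    - {"dx": 0,"dy": 0,"dz": 1,"ax": 0,"ay": 0,"az": 0}
    - {"dx": 0,"dy": 0,"dz": 1.5,"ax": 0,"ay": 0,"az": 0}
    - {"dx": 0,"dy": 0,"dz": 2,"ax": 0,"ay": 0,"az": 0}
    - {"dx": 0,"dy": 0,"dz": 2.5,"ax": 0,"ay": 0,"az": 0}

```text
clock: 15.3
tool_pos: [527.2, 155.9, 120.5]
ee_rot: [1.086, 2.948, 0.0]
ft_force: [-0.8, -1.0, 2.3]
grip_width: 16.8
grasp_force: 89.4
```

```bash
python3 - <<'E'
from h import *
to(527.2,155.5,122,142.25)
E
```

```text
t 15.3 tcp [527.2 155.9 120.5] yaw 139.56 F [-0.8 -1.   2.3] M [-0.16  0.27  0.02] q6 -0.66 grip 16.8 89.4
d [-0.2 -0.3 -1.5] a [ 0.     0.    -0.047]
```

jog_arm:
  motion:
    - {"dx": 0,"dy": 0,"dz": 0,"ax": 0,"ay": 0,"az": 0.06}
    - {"dx": 0,"dy": 0,"dz": 0,"ax": 0,"ay": 0,"az": 0.12}
    - {"dx": 0,"dy": 0,"dz": 0,"ax": 0,"ay": 0,"az": 0.18}
    - {"dx": 0,"dy": 0,"dz": 0,"ax": 0,"ay": 0,"az": 0.24}
    - {"dx": 0,"dy": 0,"dz": 0,"ax": 0,"ay": 0,"az": 0.3}

```text
clock: 15.92
tool_pos: [527.6, 156.1, 120.6]
ee_rot: [1.516, 2.751, 0.002]
ft_force: [0.2, 1.0, 2.0]
grip_width: 17.0
grasp_force: 89.4
```

```bash
python3 - <<'E'
from h import *
to(527.2,155.5,122,142.25)
E
```

```text
t 15.925 tcp [527.6 156.1 120.6] yaw 122.27 F [0.2 1.  2. ] M [ 0.22 -0.11  0.15] q6 -0.36 grip 17.0 89.4
d [-0.3 -0.7 -1.4] a [ 0.001  0.    -0.349]
```

jog_arm:
  motion:
    - {"dx": 0,"dy": 0,"dz": 0,"ax": 0,"ay": 0,"az": 0.03}
    - {"dx": 0,"dy": 0,"dz": 0,"ax": 0,"ay": 0,"az": 0.06}
    - {"dx": 0,"dy": 0,"dz": 0,"ax": 0,"ay": 0,"az": 0.09}
    - {"dx": 0,"dy": 0,"dz": 0,"ax": 0,"ay": 0,"az": 0.12}
    - {"dx": 0,"dy": 0,"dz": 0,"ax": 0,"ay": 0,"az": 0.12}

```text
clock: 16.55
tool_pos: [527.5, 156.0, 120.5]
ee_rot: [1.677, 2.656, 0.001]
ft_force: [3.0, 2.6, 2.1]
grip_width: 16.7
grasp_force: 89.4
```

```bash
python3 - <<'E'
from h import *
to(527.2,155.5,122,142.25)
E
```

```text
t 16.55 tcp [527.5 156.  120.5] yaw 115.47 F [3.  2.6 2.1] M [ 0.56 -0.72  0.1 ] q6 -0.24 grip 16.7 89.4
d [-0.3 -0.4 -1.5] a [ 0.001  0.    -0.467]
```

jog_arm:
  motion:
    - {"dx": 0.2,"dy": 0.5,"dz": 0,"ax": 0,"ay": 0,"az": 0.02}
    - {"dx": 0.2,"dy": 0.5,"dz": 0,"ax": 0,"ay": 0,"az": 0.04}
    - {"dx": 0.2,"dy": 0.5,"dz": 0,"ax": 0,"ay": 0,"az": 0.06}
    - {"dx": 0.2,"dy": 0.5,"dz": 0,"ax": 0,"ay": 0,"az": 0.08}
    - {"dx": 0.2,"dy": 0.5,"dz": 0,"ax": 0,"ay": 0,"az": 0.08}

```text
clock: 17.18
tool_pos: [527.6, 156.2, 120.4]
ee_rot: [1.782, 2.587, 0.0]
ft_force: [3.4, 1.4, 2.1]
grip_width: 16.3
grasp_force: 89.4
```

```bash
python3 - <<'E'
from h import *
to(527.2,155.5,122,142.25)
E
```

```text
t 17.175 tcp [527.6 156.2 120.4] yaw 110.89 F [3.4 1.4 2.1] M [ 0.39 -0.84  0.08] q6 -0.16 grip 16.3 89.4
d [-0.5 -0.7 -1.6] a [ 0.     0.    -0.547]
```

jog_arm:
  motion:
    - {"dx": 0,"dy": 0.7,"dz": 0,"ax": 0,"ay": 0,"az": 0.02}
    - {"dx": 0,"dy": 0.7,"dz": 0,"ax": 0,"ay": 0,"az": 0.04}
    - {"dx": 0,"dy": 0.7,"dz": 0,"ax": 0,"ay": 0,"az": 0.06}
    - {"dx": 0,"dy": 0.7,"dz": 0,"ax": 0,"ay": 0,"az": 0.06}
    - {"dx": 0,"dy": 0.7,"dz": 0,"ax": 0,"ay": 0,"az": 0.06}

```text
clock: 17.8
tool_pos: [528.0, 156.4, 120.3]
ee_rot: [-1.858, -2.533, 0.001]
ft_force: [0.8, 0.5, 1.8]
grip_width: 16.9
grasp_force: 89.4
```

```bash
python3 - <<'E'
from h import *
to(527.2,155.5,122,142.25)
E
```

```text
t 17.8 tcp [528.  156.4 120.3] yaw 107.48 F [0.8 0.5 1.8] M [ 0.02 -0.25  0.01] q6 -0.1 grip 16.9 89.4
d [-0.6 -1.1 -1.7] a [-0.    -0.    -0.607]
```

jog_arm:
  motion:
    - {"dx": 0,"dy": 0,"dz": 0,"ax": 0,"ay": 0,"az": 0.015}
    - {"dx": 0,"dy": 0,"dz": 0,"ax": 0,"ay": 0,"az": 0.03}
    - {"dx": 0,"dy": 0,"dz": 0,"ax": 0,"ay": 0,"az": 0.045}
    - {"dx": 0,"dy": 0,"dz": 0,"ax": 0,"ay": 0,"az": 0.06}
    - {"dx": 0,"dy": 0,"dz": 0,"ax": 0,"ay": 0,"az": 0.06}

```text
clock: 18.42
tool_pos: [528.1, 156.5, 120.4]
ee_rot: [-1.934, -2.476, 0.0]
ft_force: [1.2, 0.3, 1.9]
grip_width: 16.9
grasp_force: 89.4
```

```bash
python3 - <<'E'
from h import *
to(527.2,155.5,122,142.25)
E
```

```text
t 18.425 tcp [528.1 156.5 120.4] yaw 104.02 F [1.2 0.3 1.9] M [ 0.02 -0.25  0.08] q6 -0.04 grip 16.9 89.4
d [-0.7 -1.2 -1.6] a [-0.    -0.    -0.667]
```

jog_arm:
  motion:
    - {"dx": 0,"dy": 0,"dz": 0,"ax": 0,"ay": 0,"az": 0.015}
    - {"dx": 0,"dy": 0,"dz": 0,"ax": 0,"ay": 0,"az": 0.03}
    - {"dx": 0,"dy": 0,"dz": 0,"ax": 0,"ay": 0,"az": 0.045}
    - {"dx": 0,"dy": 0,"dz": 0,"ax": 0,"ay": 0,"az": 0.06}
    - {"dx": 0,"dy": 0,"dz": 0,"ax": 0,"ay": 0,"az": 0.06}

```text
clock: 19.05
tool_pos: [528.3, 156.5, 120.4]
ee_rot: [2.007, 2.417, 0.0]
ft_force: [1.8, -0.1, 2.8]
grip_width: 16.7
grasp_force: 89.4
```

```bash
python3 - <<'E'
from h import *
to(527.2,155.5,122,142.25)
E
```

```text
t 19.05 tcp [528.3 156.5 120.4] yaw 100.59 F [ 1.8 -0.1  2.8] M [ 0.06 -0.35  0.18] q6 0.02 grip 16.7 89.4
d [-0.8 -1.2 -1.6] a [ 0.     0.    -0.727]
```

jog_arm:
  motion:
    - {"dx": 0,"dy": 0,"dz": 0,"ax": 0,"ay": 0,"az": 0.01}
    - {"dx": 0,"dy": 0,"dz": 0,"ax": 0,"ay": 0,"az": 0.02}
    - {"dx": 0,"dy": 0,"dz": 0,"ax": 0,"ay": 0,"az": 0.03}
    - {"dx": 0,"dy": 0,"dz": 0,"ax": 0,"ay": 0,"az": 0.03}
    - {"dx": 0,"dy": 0,"dz": 0,"ax": 0,"ay": 0,"az": 0.03}

```text
clock: 19.68
tool_pos: [528.2, 156.5, 120.4]
ee_rot: [2.043, 2.387, 0.0]
ft_force: [2.0, -0.5, 2.1]
grip_width: 16.6
grasp_force: 89.5
```

```bash
python3 - <<'E'
from h import *
to(527.2,155.5,122,142.25)
E
```

```text
t 19.675 tcp [528.2 156.5 120.4] yaw 98.89 F [ 2.  -0.5  2.1] M [ 0.05 -0.5   0.38] q6 0.05 grip 16.6 89.5
d [-0.8 -1.2 -1.6] a [ 0.     0.    -0.757]
```

Tight: Mz is 0.38 N m. I'll ease back the torque and the push, then let go.

jog_arm:
  motion:
    - {"dx": 0,"dy": 0.2,"dz": 0,"ax": 0,"ay": 0,"az": -0.02}
    - {"dx": 0,"dy": 0.4,"dz": -0.5,"ax": 0,"ay": 0,"az": -0.04}
    - {"dx": 0,"dy": 0.4,"dz": -0.8,"ax": 0,"ay": 0,"az": -0.05}
    - {"dx": 0,"dy": 0.4,"dz": -0.8,"ax": 0,"ay": 0,"az": -0.05}
    - {"dx": 0,"dy": 0.4,"dz": -0.8,"ax": 0,"ay": 0,"az": -0.05}

```text
clock: 20.3
tool_pos: [528.4, 156.5, 121.1]
ee_rot: [-1.983, -2.437, 0.001]
ft_force: [0.2, -0.3, 0.7]
grip_width: 16.8
grasp_force: 89.3
```

```bash
python3 - <<'E'
from h import *
to(527.2,155.5,122,142.25)
E
```

```text
t 20.3 tcp [528.4 156.5 121.1] yaw 101.73 F [ 0.2 -0.3  0.7] M [-0.06 -0.02 -0.02] q6 -0.0 grip 16.8 89.3
d [-0.8 -1.4 -0.9] a [-0.    -0.    -0.707]
```

Unloaded, key home. Opening the fingers.

jog_arm:
  motion:
    - {"dx": 0,"dy": 0,"dz": 0,"ax": 0,"ay": 0,"az": 0}
    - {"dx": 0,"dy": 0,"dz": 0,"ax": 0,"ay": 0,"az": 0}
    - {"dx": 0,"dy": 0,"dz": 0,"ax": 0,"ay": 0,"az": 0}
    - {"dx": 0,"dy": 0,"dz": 0,"ax": 0,"ay": 0,"az": 0}
    - {"dx": 0,"dy": 0,"dz": 0,"ax": 0,"ay": 0,"az": 0}
  fingers: 1.0

```text
clock: 20.92
tool_pos: [528.6, 156.6, 121.2]
ee_rot: [-1.982, -2.437, 0.0]
ft_force: [0.3, 0.2, 0.2]
grip_width: 85.2
grasp_force: 0.0
```

jog_arm:
  motion:
    - {"dx": 0,"dy": 0,"dz": 0,"ax": 0,"ay": 0,"az": 0}
    - {"dx": 0,"dy": 0,"dz": -10,"ax": 0,"ay": 0,"az": 0}
    - {"dx": 0,"dy": 0,"dz": -30,"ax": 0,"ay": 0,"az": 0}
    - {"dx": 0,"dy": 0,"dz": -60,"ax": 0,"ay": 0,"az": 0}
    - {"dx": 0,"dy": 0,"dz": -90,"ax": 0,"ay": 0,"az": 0}

```text
clock: 21.55
tool_pos: [528.6, 156.6, 212.8]
ee_rot: [1.982, 2.437, 0.001]
ft_force: [0.2, -0.5, 0.1]
grip_width: 85.5
grasp_force: 0.0
```

jog_arm:
  motion:
    - {"dx": 0,"dy": -40,"dz": -20,"ax": 0,"ay": 0,"az": 0}
    - {"dx": 0,"dy": -90,"dz": -30,"ax": 0,"ay": 0,"az": 0}
    - {"dx": 0,"dy": -130,"dz": -30,"ax": 0,"ay": 0,"az": 0}
    - {"dx": 0,"dy": -150,"dz": -30,"ax": 0,"ay": 0,"az": 0}
    - {"dx": 0,"dy": -150,"dz": -30,"ax": 0,"ay": 0,"az": 0}

```text
clock: 22.18
tool_pos: [381.2, 125.9, 242.0]
ee_rot: [1.982, 2.437, 0.002]
ft_force: [1.0, 0.3, 0.5]
grip_width: 85.3
grasp_force: 0.0
```

```bash
python3 - <<'E'
from h import *
to(527.2,155.5,122,142.25)
im=get("scene");im2=get("top")
for n,q in(("s",im),("t",im2)):
    C=cloud(q).reshape(-1,3); Q=C[(C[:,2]>125)&(C[:,2]<165)&(np.hypot(C[:,0]-528,C[:,1]-156)<70)]
    if len(Q): R=cv2.minAreaRect(Q[:,:2].astype(np.float32)); print(n,len(Q),R,np.percentile(Q[:,2],[50,90,98]).round(1))
a=cv2.resize(im["frame"][60:260,130:360],None,fx=2.2,fy=2.2); b=cv2.resize(im2["frame"][120:210,130:230],None,fx=2.9,fy=2.9)
w=np.zeros((440,800,3),np.uint8); w[:,:506]=a; w[:261,510:800]=b
cv2.imwrite("pics/e.png",w[:,:,::-1])
E
```

```text
t 22.175 tcp [381.2 125.9 242. ] yaw 101.75 F [1.  0.3 0.5] M [0.03 0.02 0.  ] q6 -0.0 grip 85.3 0.0
d [ -0.8 148.8 120.2] a [ 0.001  0.    -0.707]
s 315 ((524.6088256835938, 151.29493713378906), (22.73760986328125, 111.7107925415039), 11.721993446350098) [146.1 152.7 153.9]
t 280 ((528.4982299804688, 152.1467742919922), (25.79336166381836, 110.2717056274414), 11.91846752166748) [150.1 153.3 154.5]
```

View pics/e.png

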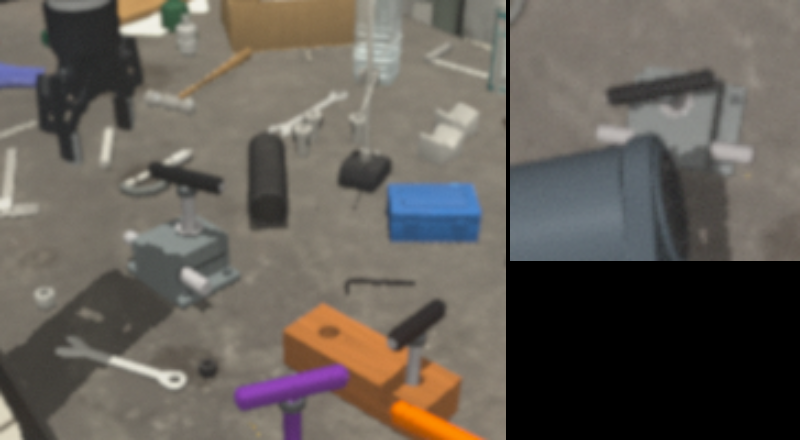

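The key stands upright in the bush (scene crop (187,190)) with its bar top at z≈153.5 mm, against 154 expected when home. The small key is still in the rack at (415,350).

```bash
python3 -c "
from bench import r
print(r.hand_in())"
```

```text
the job is handed in; nothing more can be done
None
```

I handed the job in at about 22 s of the 72 s: the big key is standing fully home in the screw and let go of, the screw was turned until about 0.38 N m at its stop, and the small key is still in the rack; the hand-in gave no verdict back.

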